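# Load a film roll on the dispensing stand

### The arm

A 6-joint arm with a two-finger parallel gripper is mounted at the origin on a cart in front of the work surface, level with it; the furniture and walls round the work are solid. World frame = base frame: x ahead of the robot, y to its left, z up, the work surface at z = 0. Lengths are in mm, angles in rad, forces in N, time in s.
With the tool pointing down it reaches from about 375 to 900 mm from the base axis. Payload 3.1 kg.
Tool frame: the origin (TCP) lies on the mounting face of the last link; the fingertips stand 173 mm ahead of it and the grasp point (between the pads) lies robot.grip_depth ahead of it (robot.grip_depth is the distance from the TCP to the grasp point, in mm); z points along the fingers, y is the line along which they close (so a half turn about z gives the same grasp; the last joint's range is limited). The gripper opens to 85 mm and grips with 20 to 120 N. Pads are 22 mm wide; open, the fingers measure 114 mm over their backs; the gripper's body (76 mm by 85 mm) begins 54 mm behind the grasp point. The pads swing forward as they close: fully open they stand 13 mm farther back than shut.
Start: joints at [-1.48, 0.527, 1.433, -0, 1.181, -0.178], TCP at [166.611, -602.361, 404.71] pointing down, gripper open.
Joint ranges: [-3.08, 3.08], [-0.75, 2.2], [0.22, 2.44], [-1.43, 4.57], [0, 2.65], [-2.85, 2.85]. Speed limits (rad/s): [2.79, 2.79, 3.14, 3.14, 3.14, 3.14].

### API

Orientations are given as a rotation vector (axis times angle).
In Python, from workcell import robot gives the robot as it stands. The module is installed in compiled form; this text tells all that it offers.
- The arm moves only by the tool move_arm, never from a script. Its argument "series" is a list of rows, each a list of 3 entries, a list of its own where there are three numbers: the shift along the tool's x, y, z in mm, then the turn about the tool's z in rad, then the closure, from 0 (fully open) to 1 (shut). In form: [[[tx, ty, tz], yaw, gripper], ...]. A call has 1 to 5 rows; each row is the pose to reach, as a shift and turn from the pose commanded when the call began, along the tool's axes at that moment; what a row does not reach only later rows make up. A row lasts 1/8 s, in which the tool goes at most 62.5 mm and 10.7 degrees, less where a joint would pass 70% of its speed; a pose out of reach is approached as far as the arm can. A call with a gripper value outside its range is refused whole. The fingers move at their own pace and stop on an object; "squeeze" is the grip in N (left out, the last holds). Time passes only in rows, so rows that repeat a pose let the fingers close. It gives the time, the measured TCP pose, the force, the opening and the grip force at its end, in the units of the state.
- robot.observe(): the state, without advancing time (a new reading comes with each control period).
- robot.snapshot(name): name is "side" or "top"; returns a dict with "frame" (384x512x3 uint8, red, green, blue), "depth" (384x512 float32, mm along the optical axis (not along the pixel's ray), 0 where there is no reading), "fov_y" (degrees; the focal length in pixels is half the picture's height over the tangent of half this angle, whatever the lens; pixels are square), "cx", "cy" (the principal point, pixels), "R" (3x3) and "t" (3): a world point X has camera coordinates R X + t. Camera axes: x right, y down, z forward; pixel columns grow to the right and rows downward; lengths in mm; the calibration is good to about 2 mm. A picture is of the moment at which its call begins.
- robot.close_job(): hands the job in; it is judged then, once.
The state is a dict: "time": time; "joints": joint angles; "qd": joint speeds; "effort": joint torques, N m; "eef_pos": TCP position; "tool_rot": TCP orientation; "ft_force": force on the tool from outside, world axes, zero at the start; "wrist_torque": the same for the moment, N m; "width": finger opening in mm; "grip_force": force on a finger pad.
Only numpy, scipy, OpenCV 4.12 (cv2) and the standard library are available. Lean on these libraries where they do the work, as an engineer would, in place of code of your own. Each camera call takes 0.05 s, during which the arm holds its last target. There are 200 camera calls.

### The job

Load the stand: lift the full roll of film (not the empty core), set it upright over the stand's spindle so that it rests on the three spring catches halfway down, and let go of it there. Then press the roll from above until it sits fully home on its seat, and swing the keeper arm round over the roll as far as its stop. Leave the empty core and the glass jar where they are.

Things in the scene. Friction and masses are not known exactly. Their poses are not given: they have to be found in the camera images.
- roll: Full roll of white film on a brown cardboard core, standing upright: 58 mm diameter, 90 mm tall, 0.10 to 0.15 kg; a bore of 31 mm diameter runs right through it along z. Origin at the centre of its underside, z up. It and the empty core and the jar trade places from run to run.
- roll_center (a point): Middle of the roll, on its axis, 45 mm above its underside.
- stand: Fixed film stand on a grey base plate 150 x 90 mm, its top 14 mm above the bench. Origin on the bench under the upright spindle's axis; its x axis points from the spindle to the steel keeper post, 72 mm away (its y axis is level, z up). The plate reaches from x = -50 to +100 mm and 45 mm to either side.
- spindle_tip (a point): Top of the aluminium spindle, on its axis, 102 mm above the bench. The spindle is 28 mm in diameter, its uppermost 12 mm tapered to 12 mm.
- catches (a point): Point on the spindle's axis 62 mm above the bench, level with three spring balls that stick out of it. A roll set over the spindle rests on them under its own weight, its underside about 67 mm and its top about 157 mm above the bench; about 10 to 16 N from above pushes it past them, then about 5 N of rubbing remain all the way down, so it must be pushed to the seat.
- seat (a point): Centre of the top of the round black seat at the spindle's foot, 52 mm diameter, 18 mm above the bench. A roll fully home stands on it, its top at 108 mm. The roll's top ring (31 to 58 mm diameter) can be pressed with both fingertips astride the bore, which is wider than the spindle.
- keeper (a joint): Swing of the keeper arm about the vertical post, rad: 0 is over the spindle (arm points from the post along the stand's -x), at a fixed stop; positive swings it away, clockwise seen from above (at pi/2 it points to the stand's +y). Starts open at 1.4 to 2.1. It stays where it is left; pushing it at the knob takes about 1 N.
- keeper_knob (a point): Centre of the top of the upright black knob on the keeper arm: 14 mm diameter, from 125 to 145 mm above the bench, 62 mm from the post's axis. The arm is a flat steel bar 16 mm wide and 86 mm long, from 113 to 120 mm above the bench: it passes 5 mm over a roll that is fully home and bumps against one that is not.
- empty_core: Empty brown cardboard core, standing upright: 37 mm diameter, 90 mm tall, bore 31 mm. Origin at the centre of its underside. Bystander.
- jar: Open round glass jar, 75 mm diameter, 54 mm tall. Origin at the centre of its underside. Bystander.
Things that resemble listed ones, but are neither listed nor needed, are in the scene too. What is shaped like the roll but green is not meant.

How it is judged:
By the outcome, as a careful person would: the job done as asked, in the order asked, and still so for the second after the job is handed in, with the robot touching nothing.
It also fails if it takes over 61 s, if anything falls off the work surface, if the arm or the gripper's body presses on something with over 40 N, if the wrist force passes 120 N, or if a joint passes its speed limit or range.

## Working session

There is one attempt and no reset: what is moved stays moved. The work goes in short steps, Python scripts to look and compute and a tool call to move; the robot and the scene stay as the last step left them, time stands still between calls to the robot, and variables do not carry over. Pictures are saved under pics/ and viewed, at most 10 in all, crops included, and the job is handed in when it is done.

Besides the shell and the picture viewer there is one more tool, called after "Emit:" as a command line: name --argument value ..., lists and objects as JSON in quotes. move_arm: Moves the arm, as the interface text tells. Its arguments: {"type":"object","properties":{"series":{"type":"array","items":{"type":"array"}},"squeeze":{"type":"number"}},"required":["series"]}

```bash
mkdir -p pics; cat > h.py <<'E'
import numpy as np,cv2
from workcell import robot
def snap(n,save=None):
    s=robot.snapshot(n)
    if save: cv2.imwrite('pics/'+save,s['frame'][:,:,::-1])
    return s
def cloud(s):
    f=192/np.tan(np.radians(s['fov_y'])/2); d=s['depth']
    v,u=np.mgrid[:384,:512]
    P=np.stack([(u-s['cx'])/f*d,(v-s['cy'])/f*d,d],-1)
    W=(P-s['t'])@np.array(s['R']); W[d==0]=np.nan
    return W
E
python3 - <<'E'
from h import *
a=snap('side');b=snap('top')
for s in(a,b):
    print(s['fov_y'],s['cx'],s['cy'],np.round(s['R'],3).tolist(),s['t'],(s['depth']>0).mean())
    print(np.round(-np.array(s['R']).T@s['t']))
cv2.imwrite('pics/a.png',cv2.vconcat([a['frame'],b['frame']])[:,:,::-1][:, :] if 0 else cv2.resize(cv2.hconcat([a['frame'],b['frame']]),(800,300))[:,:,::-1])
cv2.imwrite('pics/top.png',cv2.resize(b['frame'],(800,600))[:,:,::-1])
cv2.imwrite('pics/side.png',cv2.resize(a['frame'],(800,600))[:,:,::-1])
o=robot.observe();print(o,robot.grip_depth)
E
```

```text
57.076571517823524 257.3557384424733 189.07188993576528 [[0.954, -0.3, 0.001], [-0.139, -0.445, -0.885], [0.266, 0.844, -0.466]] [-557.574954    152.21224193  804.43799877] 0.9957224527994791
[ 339. -778.  510.]
56.22780942130927 248.70850786502743 197.14602728681868 [[0.03, -0.999, -0.02], [-0.981, -0.025, -0.19], [0.189, 0.025, -0.982]] [-56.67122903 560.00251347 863.25251418] 0.9961039225260416
[388. -64. 953.]
{'time': 0.1, 'joints': array([-1.47947559e+00,  5.28364589e-01,  1.43378959e+00, -1.78404270e-05,
        1.18138766e+00, -1.78496163e-01]), 'qd': array([-0.000514  , -0.00160616, -0.00419521, -0.00217751, -0.00080269,
       -0.00117271]), 'effort': array([-2.76262372e-04, -4.43304849e+01, -1.78586107e+01, -2.74782797e-04,
        3.88770743e-03,  1.87336849e-05]), 'eef_pos': array([ 166.5964033 , -602.06088206,  403.83152614]), 'tool_rot': array([-3.11111526e+00, -4.22291485e-01, -1.07455885e-04]), 'ft_force': array([ 0.77518901, -0.15548847, -0.03586768]), 'wrist_torque': array([-0.01000301,  0.03502903, -0.01210759]), 'grip_force': 0.0, 'width': 85.20854319758173} 154.70000000000002
```

View pics/top.png

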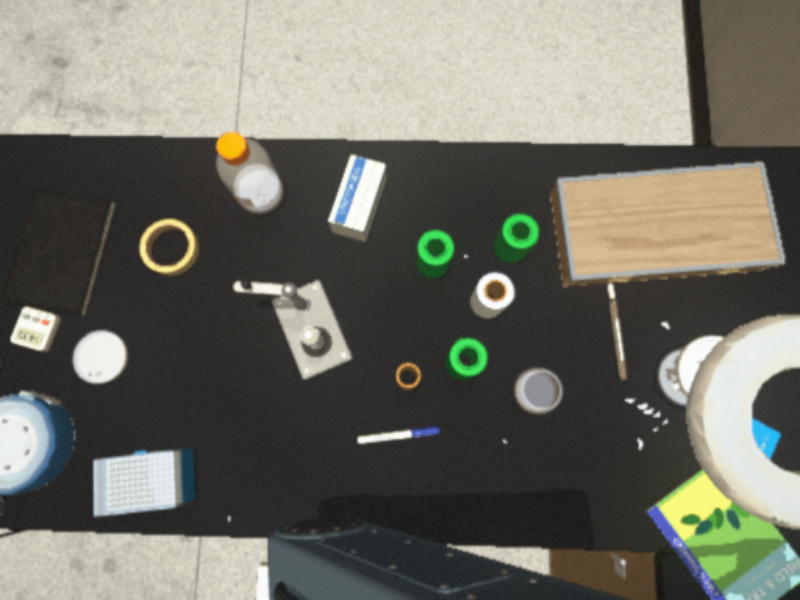

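View pics/side.png

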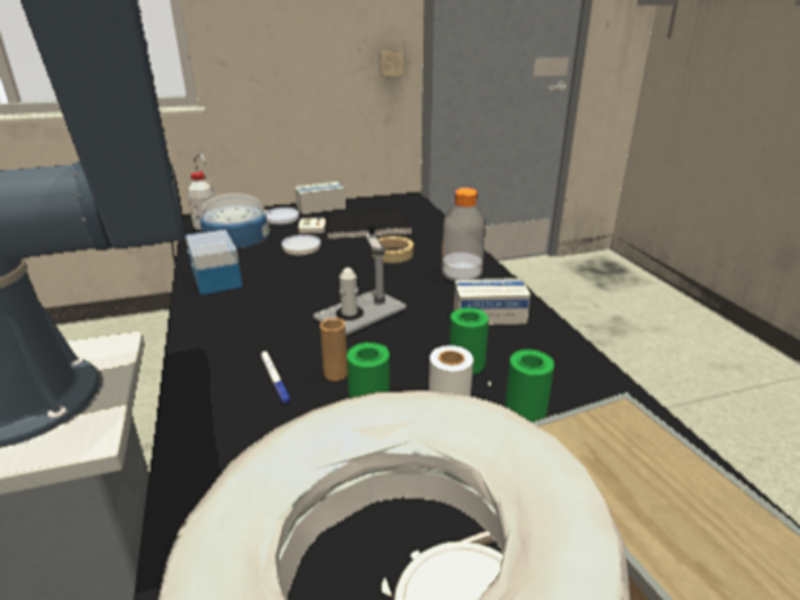

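The top view shows the white roll with its brown core at (493,293), three green look-alikes at (435,250), (519,233) and (468,357), the empty core at (408,376) and the jar at (539,391). The stand's spindle is at (312,337), its post at (289,293), and the keeper arm points left to (240,287). Only the white roll fits the description. Next I'll measure from both views and confirm with a crop.

```bash
cat >> h.py <<'E'
def circ(P,zlo,zhi,xy,r):
    m=(P[...,2]>zlo)&(P[...,2]<zhi)&(np.hypot(P[...,0]-xy[0],P[...,1]-xy[1])<r)
    Q=P[m]
    if len(Q)<4: return None
    c,rad=cv2.minEnclosingCircle(Q[:,:2].astype(np.float32))
    return np.round(c,1),round(rad,1),len(Q),np.round(np.median(Q,0),1)
E
python3 - <<'E'
from h import *
a=snap('side');b=snap('top')
A=cloud(a);B=cloud(b)
k=512/800
for n,(u,v) in dict(roll=(478,302),rolltop=(493,280),g1=(435,238),core=(408,366),jar=(540,372),spin=(312,333),post=(289,288),armend=(240,287),plate=(330,360),ring=(720,420),box=(660,230),bottle=(232,146)).items():
    print(n,np.round(B[int(v*k),int(u*k)]))
for n,(u,v) in dict(roll=(435,358),rollf=(450,385),spin=(348,272),post=(379,245),core=(333,350),ring=(250,480)).items():
    print('side',n,np.round(A[int(v*k),int(u*k)]))
np.savez('c.npz',A=A,B=B)
c1=cv2.resize(b['frame'][130:270,130:370],(800,466),interpolation=cv2.INTER_CUBIC)
cv2.imwrite('pics/crop1.png',c1[:,:,::-1])
E
```

```text
roll [nan nan nan]
rolltop [ 604. -203.   92.]
g1 [ 671. -112.   89.]
core [466. -74.  83.]
jar [ 464. -283.   52.]
spin [510.  76. 101.]
post [575. 111. 127.]
armend [577. 187. 120.]
plate [479.  57.  10.]
ring [ 397. -454.  244.]
box [ 702. -482.   63.]
bottle [776. 196. 185.]
side roll [ 566. -202.   90.]
side rollf [ 577. -235.   66.]
side spin [508.  75. 100.]
side post [582. 139. 119.]
side core [448. -89.  54.]
side ring [ 324. -502.  239.]
```

View pics/crop1.png

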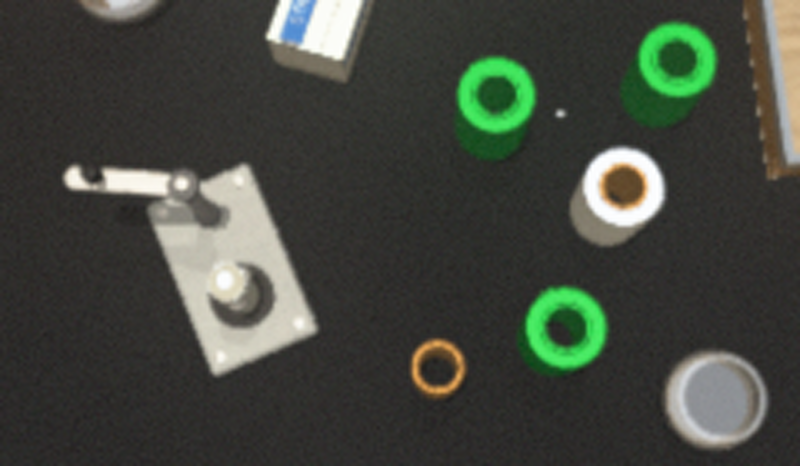

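The crop confirms the white roll with its brown core at crop (624,187). The knob is at about (92,172) on the arm's end, and the three green rolls are decoys.

```bash
python3 - <<'E'
from h import *
d=np.load('c.npz')
for n in 'AB':
    P=d[n];print(n)
    print(' roll',circ(P,84,96,(590,-212),45),' mid',circ(P,30,80,(590,-212),45))
    print(' tip',circ(P,97,106,(510,76),15),' shaft',circ(P,40,85,(510,76),30))
    print(' postA',circ(P,110,123,(575,111),15),'high',circ(P,121,150,(577,150),70))
    m=(P[...,2]>121)&(P[...,2]<150)&(np.hypot(P[...,0]-577,P[...,1]-150)<70)
    print(np.round(P[m][:40]).tolist())
    m=(P[...,2]>111)&(P[...,2]<123)&(np.hypot(P[...,0]-577,P[...,1]-140)<70);Q=P[m]
    print(' arm rect',cv2.minAreaRect(Q[:,:2].astype(np.float32)),len(Q))
    m=(P[...,2]>8)&(P[...,2]<17)&(np.hypot(P[...,0]-530,P[...,1]-85)<110);Q=P[m]
    print(' plate',cv2.minAreaRect(Q[:,:2].astype(np.float32)),np.median(Q,0),len(Q))
    m=(P[...,2]>150)&(P[...,0]>250)&(P[...,0]<700)&(P[...,1]<-300)&(P[...,1]>-760);Q=P[m]
    if len(Q): print(' ring',Q.min(0),Q.max(0),len(Q))
    for nm,c in dict(g1=(660,-112),g2=(690,-240),g3=(495,-165)).items(): print(nm,circ(P,82,98,c,45))
E
```

```text
A
 roll (array([ 587., -208.]), 29.7, 300, array([ 587. , -213. ,   88.2]))  mid (array([ 586. , -212.6]), 28.3, 398, array([ 580.9, -229.3,   65.4]))
 tip (array([509.8,  79.4]), 6.9, 17, array([508.7,  78.1, 100.6]))  shaft (array([508.4,  75.1]), 14.9, 148, array([506.7,  69.9,  63.8]))
 postA (array([573.2, 108.9]), 12.0, 43, array([571.9, 104.1, 119.4])) high (array([573.6, 136.1]), 37.1, 49, array([575.1, 167. , 127.5]))
[[573.0, 172.0, 145.0], [576.0, 173.0, 144.0], [579.0, 172.0, 144.0], [582.0, 172.0, 144.0], [572.0, 169.0, 143.0], [575.0, 169.0, 142.0], [578.0, 169.0, 142.0], [581.0, 169.0, 142.0], [572.0, 169.0, 140.0], [575.0, 168.0, 139.0], [577.0, 167.0, 140.0], [581.0, 169.0, 139.0], [572.0, 169.0, 136.0], [575.0, 168.0, 137.0], [578.0, 168.0, 136.0], [580.0, 166.0, 137.0], [572.0, 172.0, 132.0], [575.0, 169.0, 133.0], [577.0, 166.0, 134.0], [580.0, 166.0, 133.0], [572.0, 171.0, 130.0], [574.0, 167.0, 131.0], [578.0, 170.0, 129.0], [580.0, 168.0, 130.0], [573.0, 173.0, 126.0], [575.0, 169.0, 127.0], [577.0, 166.0, 128.0], [581.0, 170.0, 126.0], [575.0, 170.0, 123.0], [
[... 2076 characters left out ...]
571.0, 175.0, 146.0], [571.0, 172.0, 146.0], [572.0, 171.0, 144.0], [572.0, 168.0, 144.0], [574.0, 168.0, 136.0]]
 arm rect ((576.0663452148438, 148.21075439453125), (96.16460418701172, 22.049772262573242), 84.37374114990234) 232
 plate ((529.816650390625, 91.79306030273438), (149.75282287597656, 89.98245239257812), 25.27012062072754) [534.00444126  90.62409687  13.58467313] 1480
 ring [ 267.44402023 -586.56207993  180.79998578] [ 529.92594024 -430.76924284  262.77101364] 6122
g1 (array([ 655.5, -112.1]), 29.9, 312, array([ 653.3, -112.1,   88.7]))
g2 (array([ 684.4, -248.5]), 29.7, 311, array([ 683.3, -247.3,   88.5]))
g3 (array([ 482.6, -165.5]), 29.8, 332, array([ 480.7, -165. ,   88.7]))
```

Emit:
move_arm --series '[[[0,0,-50],-0.1,0],[[0,0,-100],-0.173,0],[[50,-26,-100],-0.173,0],[[105,-55,-100],-0.173,0],[[160,-84,-100],-0.173,0]]'

```text
time: 0.82
eef_pos: [299.3, -477.5, 504.7]
tool_rot: [3.065, 0.688, 0.0]
ft_force: [1.6, -1.0, 0.2]
width: 85.2
grip_force: 0.0
```

```bash
cat >> h.py <<'E'
from scipy.spatial.transform import Rotation as Ro
def go(xyz):
    o=robot.observe(); M=Ro.from_rotvec(o['tool_rot']).as_matrix()
    print('t',round(o['time'],2),'tcp',np.round(o['eef_pos'],1),'yang',round(np.degrees(np.arctan2(M[1,1],M[0,1])),2),'tilt z',np.round(M[:,2],3),'F',np.round(o['ft_force'],1),'w',round(o['width'],1),'g',round(o['grip_force'],1),'j6',round(o['joints'][5],2))
    print('shift',np.round(M.T@(np.array(xyz)-o['eef_pos']),1))
E
python3 -c "
from h import *
go([587,-208,330])"
```

```text
t 0.82 tcp [ 299.3 -477.5  504.7] yang -64.69 tilt z [ 0.  0. -1.] F [ 1.6 -1.   0.2] w 85.2 g 0.0 j6 -0.08
shift [ 375.2 -120.6  174.8]
```

Emit:
move_arm --series '[[[55,-18,0],0,0],[[112,-36,0],0,0],[[169,-54,0],0,0],[[226,-72,0],0,0],[[280,-90,20],0,0]]'

```text
time: 1.45
eef_pos: [514.5, -276.1, 486.1]
tool_rot: [3.061, 0.689, 0.004]
ft_force: [0.3, -0.1, 0.2]
width: 85.6
grip_force: 0.0
```

```bash
python3 -c "
from h import *
go([587,-208,330])"
```

```text
t 1.45 tcp [ 514.5 -276.1  486.1] yang -64.61 tilt z [ 0.004 -0.003 -1.   ] F [ 0.3 -0.1  0.2] w 85.6 g 0.0 j6 0.44
shift [ 94.4 -31.1 156.1]
```

Emit:
move_arm --series '[[[48,-16,30],0,0],[[94.4,-30.5,60],0,0],[[94.4,-30.5,110],0,0],[[94.4,-30.5,150],0,0],[[94.4,-30.5,150],0,0]]'

```text
time: 2.08
eef_pos: [584.0, -208.6, 331.2]
tool_rot: [-3.059, -0.689, 0.01]
ft_force: [-0.9, -0.2, 1.4]
width: 85.4
grip_force: 0.0
```

```bash
python3 -c "
from h import *
go([587,-208,226])
b=snap('top','c2.png');a=snap('side','c3.png')
for s in (a,b):
    print(circ(cloud(s),84,96,(587,-208),35))"
```

```text
t 2.08 tcp [ 584.  -208.6  331.2] yang -64.61 tilt z [-0.008  0.004 -1.   ] F [-0.9 -0.2  1.4] w 85.4 g 0.0 j6 0.6
shift [  3.5   1.5 105.2]
(array([ 588.1, -208.1]), 29.5, 300, array([ 587.1, -212.7,   88.2]))
None
```

Emit:
move_arm --series '[[[0,0,0],0,0],[[1,0.5,25],0,0],[[1,0.5,50],0,0],[[1,0.5,60],0,0],[[1,0.5,60],0,0]]'

```text
time: 2.8
eef_pos: [586.4, -209.7, 275.3]
tool_rot: [3.065, 0.689, 0.001]
ft_force: [-0.7, -0.5, -0.0]
width: 85.7
grip_force: 0.0
```

```bash
python3 -c "
from h import *
go([587,-208,226])"
```

```text
t 2.8 tcp [ 586.4 -209.7  275.3] yang -64.64 tilt z [ 0.001 -0.    -1.   ] F [-0.7 -0.5 -0. ] w 85.7 g 0.0 j6 0.61
shift [ 1.3 -1.3 49.3]
```

Emit:
move_arm --series '[[[1,-1,25],0,0],[[1,-1,47],0,0],[[1,-1,49],0,0],[[1,-1,49],0,0.3],[[1,-1,49],0,0.6]]' --squeeze 35

```text
time: 3.42
eef_pos: [587.3, -208.4, 227.4]
tool_rot: [3.063, 0.689, 0.003]
ft_force: [-0.5, -0.5, -0.7]
width: 55.7
grip_force: 37.3
```

Emit:
move_arm --series '[[[0,0,0],0,0.8],[[0,0,0],0,0.8],[[0,0,0],0,0.8],[[0,0,0],0,0.8]]'

```text
time: 3.92
eef_pos: [587.2, -208.4, 227.3]
tool_rot: [3.063, 0.69, 0.003]
ft_force: [-1.7, 1.3, 5.9]
width: 56.4
grip_force: 38.0
```

```bash
python3 -c "
from h import *
go([587,-208,226])"
```

```text
t 3.92 tcp [ 587.2 -208.4  227.3] yang -64.62 tilt z [ 0.003 -0.001 -1.   ] F [-1.7  1.3  5.9] w 56.4 g 38.0 j6 0.61
shift [-0.  -0.5  1.3]
```

Emit:
move_arm --series '[[[0,0,-15],0,0.8],[[0,0,-45],0,0.8],[[0,0,-90],0,0.8],[[0,0,-130],0,0.8],[[0,0,-130],0,0.8]]'

```text
time: 4.55
eef_pos: [587.6, -208.6, 360.2]
tool_rot: [3.059, 0.689, 0.01]
ft_force: [0.3, -0.6, -1.2]
width: 56.2
grip_force: 37.7
```

```bash
python3 -c "
from h import *
go([508,80,357])
a=snap('side');A=cloud(a)
for lo in (30,60,90,120,150,180,205): print(lo,circ(A,lo,lo+15,(587,-208),45))
cv2.imwrite('pics/lift.png',cv2.resize(a['frame'][130:300,150:410],(780,510))[:,:,::-1])"
```

```text
t 4.55 tcp [ 587.6 -208.6  360.2] yang -64.62 tilt z [ 0.008 -0.004 -1.   ] F [ 0.3 -0.6 -1.2] w 56.2 g 37.7 j6 0.61
shift [  51.8 -294.8    1.4]
30 None
60 None
90 None
120 (array([ 582.3, -224.3]), 22.1, 8, array([ 583.7, -236. ,  134.6]))
150 (array([ 588.3, -212.4]), 28.6, 182, array([ 578.7, -233.3,  157.7]))
180 (array([ 587.5, -212.5]), 34.9, 180, array([ 576.5, -233.8,  187.1]))
205 (array([ 586.6, -211.8]), 41.8, 323, array([ 584.9, -230.7,  213.2]))
```

View pics/lift.png

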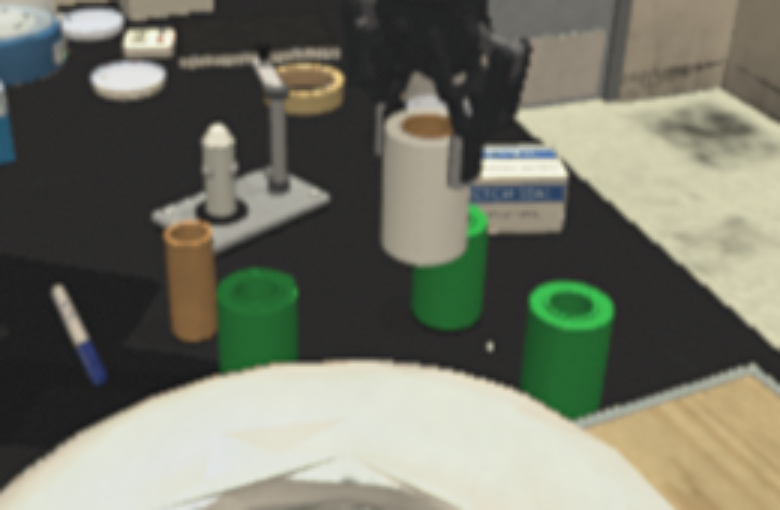

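The crop shows the roll held upright at (427,185), clear of the bench, with the spindle free at (218,160) and the bystanders where they were.

Emit:
move_arm --series '[[[8,-45,-5],0,0.8],[[17,-95,-10],0,0.8],[[26,-145,-10],0,0.8],[[34,-195,-10],0,0.8],[[42,-240,-10],0,0.8]]'

```text
time: 5.22
eef_pos: [520.3, 28.4, 364.2]
tool_rot: [-3.063, -0.69, 0.006]
ft_force: [-0.2, 0.7, -0.8]
width: 56.3
grip_force: 37.8
```

Emit:
move_arm --series '[[[6,-35,0],0,0.8],[[9,-53,0],0,0.8],[[9,-54,0],0,0.8],[[9,-54,0],0,0.8],[[9,-54,0],0,0.8]]'

```text
time: 5.85
eef_pos: [507.4, 78.2, 365.6]
tool_rot: [3.065, 0.687, 0.0]
ft_force: [0.2, 0.4, -0.5]
width: 56.3
grip_force: 37.8
```

```bash
python3 -c "
from h import *
go([508,80,357])
for n in ('side','top'):
    A=cloud(snap(n))
    for lo in (60,80,97,145,165,185,205,220,230): print(n,lo,circ(A,lo,lo+12,(508,80),45))
    m=(A[...,2]>228)&(A[...,2]<238)&(np.hypot(A[...,0]-508,A[...,1]-80)<40)
"
```

```text
t 5.85 tcp [507.4  78.2 365.6] yang -64.72 tilt z [ 0. -0. -1.] F [ 0.2  0.4 -0.5] w 56.3 g 37.8 j6 1.06
shift [ 1.3 -1.3  8.6]
side 60 (array([508.2,  72.6]), 14.1, 45, array([507.2,  69.9,  64.9]))
side 80 (array([508.9,  76.5]), 13.1, 45, array([507.6,  71.1,  87.1]))
side 97 (array([508.3,  80.1]), 8.6, 20, array([507.6,  78.4, 100. ]))
side 145 (array([507.8,  70.4]), 27.9, 90, array([504.2,  53.9, 151.3]))
side 165 (array([505.7,  69.4]), 27.8, 91, array([502.5,  53.7, 171.3]))
side 185 (array([505.7,  64.7]), 27.2, 87, array([499.3,  52.9, 190.3]))
side 205 (array([505.9,  77.6]), 43.0, 105, array([502. ,  49.8, 210.9]))
side 220 (array([505.9,  72.9]), 39.7, 171, array([501. ,  66.1, 226.3]))
side 230 (array([504.2,  74.6]), 42.1, 67, array([500. , 101.6, 235.2]))
top 60 None
top 80 None
top 97 None
top 145 (array([497.3,  68.1]), 25.2, 22, array([488.8,  55.7, 151.1]))
top 165 (array([495.8,  67.2]), 23.8, 26, array([488.5,  56.2, 170.4]))
top 185 (array([494.4,  59.9]), 18.2, 19, array([488.4,  55.7, 188.9]))
top 205 (array([499.7,  56.6]), 27.9, 34, array([493.2,  50.9, 211.2]))
top 220 (array([494.4,  57.4]), 21.6, 99, array([494.1,  59.6, 226.8]))
top 230 (array([512.5,  41.5]), 7.1, 6, array([510.1,  40. , 238.2]))
```

```bash
cat >> h.py <<'E'
from scipy.optimize import least_squares
def fit(P,lo,hi,xy,rmax,r):
    m=(P[...,2]>lo)&(P[...,2]<hi)&(np.hypot(P[...,0]-xy[0],P[...,1]-xy[1])<rmax); Q=P[m]
    s=least_squares(lambda c:np.hypot(Q[:,0]-c[0],Q[:,1]-c[1])-r,xy,loss='soft_l1',f_scale=1.)
    return np.round(s.x,1),len(Q),round(np.abs(s.fun).mean(),2)
E
python3 -c "
from h import *
A=cloud(snap('side'));B=cloud(snap('top'));d=np.load('c.npz')
for n,P in (('side',A),('top',B)): print(n,'roll',fit(P,142,205,(508,80),36,29), 'lo',fit(P,142,165,(508,80),36,29),'hi',fit(P,180,205,(508,80),36,29))
for n in 'AB': print(n,'spindle',fit(d[n],25,88,(508,80),20,14),'rollstart',fit(d[n],10,80,(587,-208),36,29), 'seat',fit(d[n],15,21,(508,80),32,26))
for n in (A,): print('sp now',fit(n,25,88,(508,80),20,14))
"
```

```text
side roll (array([508.5,  78.8]), 472, np.float64(1.06)) lo (array([508.3,  78.8]), 182, np.float64(0.95)) hi (array([508.8,  78.6]), 176, np.float64(1.22))
top roll (array([507.3,  78.2]), 128, np.float64(0.44)) lo (array([507.1,  78.4]), 44, np.float64(0.36)) hi (array([507.4,  78.1]), 54, np.float64(0.5))
A spindle (array([509.3,  81.6]), 204, np.float64(1.16)) rollstart (array([ 588.5, -206.9]), 398, np.float64(2.13)) seat (array([510.7,  88.1]), 89, np.float64(4.58))
B spindle (array([507.6,  81.1]), 56, np.float64(0.44)) rollstart (array([ 586. , -207.2]), 226, np.float64(5.51)) seat (array([511.3,  85. ]), 167, np.float64(4.31))
sp now (array([509.4,  82. ]), 209, np.float64(1.12))
```

Emit:
move_arm --series '[[[1.7,-2.4,0],0,0.8],[[1.7,-2.4,15],0,0.8],[[1.7,-2.4,30],0,0.8],[[1.7,-2.4,42],0,0.8],[[1.7,-2.4,50],0,0.8]]'

```text
time: 6.68
eef_pos: [507.2, 82.2, 314.5]
tool_rot: [-3.065, -0.69, 0.002]
ft_force: [-0.3, 0.4, 0.1]
width: 56.3
grip_force: 38.0
```

```bash
python3 -c "
from h import *
go([508,81,294])"
```

```text
t 6.67 tcp [507.2  82.2 314.5] yang -64.63 tilt z [-0.002  0.    -1.   ] F [-0.3  0.4  0.1] w 56.3 g 38.0 j6 1.07
shift [ 0.3  1.5 20.5]
```

Emit:
move_arm --series '[[[0,0.5,6],0,0.8],[[0,0.5,11],0,0.8],[[0,0.5,15],0,0.8],[[0,0.5,17],0,0.8],[[0,0.5,17],0,0.8]]'

```text
time: 7.3
eef_pos: [507.5, 81.8, 298.7]
tool_rot: [3.065, 0.69, 0.0]
ft_force: [0.5, -0.1, -0.5]
width: 56.2
grip_force: 38.0
```

```bash
python3 -c "
from h import *
go([508,81,294])
a=snap('side');A=cloud(a)
print(fit(A,80,140,(508,80),36,29))
cv2.imwrite('pics/fit.png',cv2.resize(a['frame'][110:240,160:320],(640,520))[:,:,::-1])"
```

```text
t 7.3 tcp [507.5  81.8 298.7] yang -64.63 tilt z [ 0.  0. -1.] F [ 0.5 -0.1 -0.5] w 56.2 g 38.0 j6 1.07
shift [0.1 0.9 4.7]
(array([508.9,  82.2]), 415, np.float64(1.25))
```

View pics/fit.png

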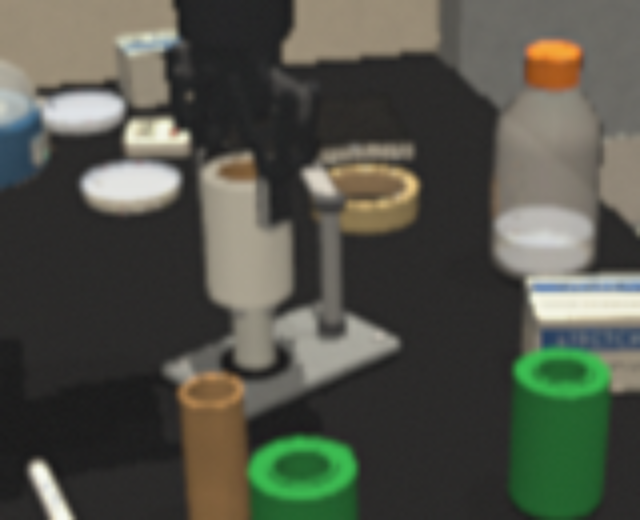

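The roll at (248,235) in the crop is threaded over the spindle and upright, with its underside still a few mm above the catches.

Emit:
move_arm --series '[[[0,0,1.5],0,0.8],[[0,0,3],0,0.8],[[0,0,3],0,0.8]]'

```text
time: 7.72
eef_pos: [507.5, 81.8, 295.6]
tool_rot: [-3.065, -0.69, 0.0]
ft_force: [-0.3, -0.1, -1.1]
width: 56.1
grip_force: 38.0
```

Emit:
move_arm --series '[[[0,0,0.7],0,0.8],[[0,0,1],0,0.8],[[0,0,1],0,0.8]]'

```text
time: 8.1
eef_pos: [507.6, 81.8, 294.8]
tool_rot: [3.065, 0.69, 0.001]
ft_force: [0.5, 0.3, -0.2]
width: 56.1
grip_force: 38.0
```

Emit:
move_arm --series '[[[0,0,0.8],0,0.8],[[0,0,0.8],0,0.8]]'

```text
time: 8.35
eef_pos: [507.8, 81.7, 294.1]
tool_rot: [3.064, 0.69, 0.002]
ft_force: [0.2, -0.8, 0.1]
width: 56.2
grip_force: 38.1
```

Release gently, then rise.

Emit:
move_arm --series '[[[0,0,0],0,0.3],[[0,0,0],0,0.1],[[0,0,0],0,0],[[0,0,0],0,0],[[0,0,-5],0,0]]'

```text
time: 8.98
eef_pos: [507.4, 81.8, 298.8]
tool_rot: [-3.065, -0.69, 0.002]
ft_force: [0.6, -0.1, 0.4]
width: 85.4
grip_force: 0.0
```

Emit:
move_arm --series '[[[0,0,-20],0,0],[[0,0,-45],0,0],[[0,0,-60],0,0],[[0,0,-60],0,0.4],[[0,0,-60],0,0.55]]'

```text
time: 9.6
eef_pos: [507.2, 81.8, 358.4]
tool_rot: [-3.065, -0.69, 0.002]
ft_force: [-0.6, -0.1, -1.1]
width: 51.7
grip_force: 0.0
```

```bash
python3 -c "
from h import *
go([508,81,340])
a=snap('side');A=cloud(a);B=cloud(snap('top'))
for P in(A,B):
    print(fit(P,75,148,(508,80),36,29),circ(P,150,162,(508,81),33))
cv2.imwrite('pics/rest.png',cv2.resize(a['frame'][110:240,160:320],(640,520))[:,:,::-1])"
```

```text
t 9.6 tcp [507.2  81.8 358.4] yang -64.63 tilt z [-0.001  0.    -1.   ] F [-0.6 -0.1 -1.1] w 51.7 g 0.0 j6 1.07
shift [ 0.4  1.1 18.4]
(array([509.5,  81.3]), 541, np.float64(1.37)) (array([509. ,  79.4]), 29.4, 155, array([507.8,  73. , 154.4]))
(array([508.1,  80. ]), 180, np.float64(6.69)) (array([500.3,  72.5]), 26.0, 145, array([492.2,  65.9, 155. ]))
```

View pics/rest.png

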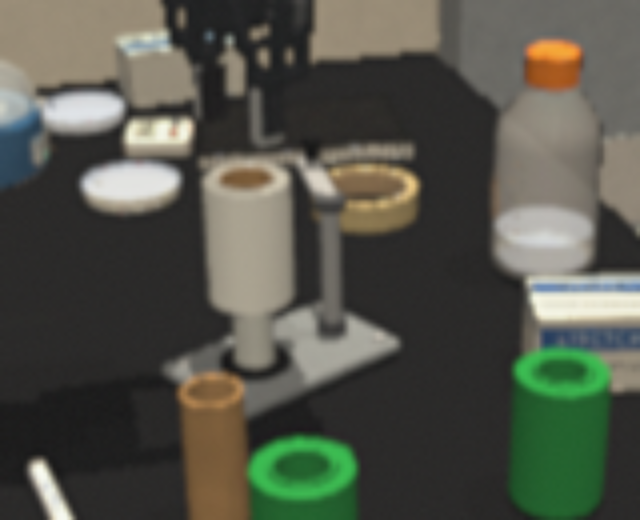

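The roll stands on its own on the catches at (250,240) in the crop, with its top at about 156 mm and the gripper clear above. Now press.

Emit:
move_arm --series '[[[0,0.5,10],0,0.58],[[0,0.5,18],0,0.58],[[0,0.5,22],0,0.58],[[0,0.5,24],0,0.58]]'

```text
time: 10.2
eef_pos: [507.7, 81.3, 334.3]
tool_rot: [-3.065, -0.69, 0.001]
ft_force: [-0.7, -0.6, 0.2]
width: 35.9
grip_force: 0.0
```

Emit:
move_arm --series '[[[0,0,3],0,0.58],[[0,0,6],0,0.58],[[0,0,8],0,0.58]]'

```text
time: 10.58
eef_pos: [508.1, 81.6, 327.9]
tool_rot: [-3.065, -0.689, -0.003]
ft_force: [-0.2, 1.5, 10.8]
width: 35.6
grip_force: 5.1
```

Emit:
move_arm --series '[[[0,0,3],0,0.58],[[0,0,7],0,0.58],[[0,0,12],0,0.58],[[0,0,18],0,0.58],[[0,0,24],0,0.58]]'

```text
time: 11.2
eef_pos: [507.8, 81.5, 302.8]
tool_rot: [-3.065, -0.69, -0.001]
ft_force: [-0.2, 1.0, 4.9]
width: 36.0
grip_force: 2.4
```

```bash
python3 -c "
from h import *
go([508,81,279])
A=cloud(snap('side'))
print(fit(A,65,120,(508,80),36,29),circ(A,125,160,(508,81),33))"
```

```text
t 11.2 tcp [507.8  81.5 302.8] yang -64.64 tilt z [ 0.001  0.    -1.   ] F [-0.2  1.   4.9] w 36.0 g 2.4 j6 1.07
shift [-0.   0.5 23.8]
(array([509.9,  81.4]), 394, np.float64(1.16)) (array([508.2,  77.4]), 29.6, 267, array([506. ,  65.4, 137.5]))
```

Past the catches, with about 5 N of rubbing. Continuing down to the seat.

Emit:
move_arm --series '[[[0,0,6],0,0.58],[[0,0,12],0,0.58],[[0,0,17],0,0.58],[[0,0,21],0,0.58],[[0,0,23],0,0.58]]'

```text
time: 11.88
eef_pos: [508.4, 81.6, 280.4]
tool_rot: [-3.065, -0.688, -0.004]
ft_force: [-0.9, 5.0, 19.1]
width: 35.9
grip_force: 9.5
```

Emit:
move_arm --series '[[[0,0,1],0,0.58],[[0,0,2],0,0.58],[[0,0,2.5],0,0.58],[[0,0,2.5],0,0.58]]'

```text
time: 12.38
eef_pos: [508.1, 81.7, 280.3]
tool_rot: [3.065, 0.69, 0.006]
ft_force: [-4.5, 2.5, 25.7]
width: 35.4
grip_force: 12.8
```

Emit:
move_arm --series '[[[0,0,-10],0,0.58],[[0,0,-35],0,0.58],[[0,0,-70],0,0.8],[[0,0,-90],0,0.8],[[0,0,-90],0,0.8]]'

```text
time: 13.0
eef_pos: [508.0, 81.2, 368.2]
tool_rot: [3.064, 0.69, 0.004]
ft_force: [0.6, 1.1, 0.0]
width: 16.9
grip_force: 0.0
```

```bash
python3 -c "
from h import *
go([508,81,279])
a=snap('side');A=cloud(a);B=cloud(snap('top'))
for P in (A,B):
    print(fit(P,25,100,(508,80),36,29),circ(P,103,113,(508,81),31))
    print(circ(P,128,150,(577,172),20),fit(P,123,143,(576,173),14,7))
    m=(P[...,2]>121)&(P[...,2]<135)&(np.hypot(P[...,0]-573,P[...,1]-111)<12);print('posttop',P[m][:,2].max() if m.any() else None)
cv2.imwrite('pics/home.png',cv2.resize(a['frame'][110:240,160:320],(640,520))[:,:,::-1])"
```

```text
t 13.0 tcp [508.   81.2 368.2] yang -64.62 tilt z [ 0.003 -0.001 -1.   ] F [0.6 1.1 0. ] w 16.9 g 0.0 j6 1.07
shift [-0.3  0.  89.2]
(array([510.3,  82.2]), 513, np.float64(1.29)) (array([508.6,  80.9]), 30.6, 138, array([509. ,  74.1, 106.2]))
(array([575.4, 170.5]), 7.5, 24, array([576. , 168.9, 137.5])) (array([577.5, 174.6]), 24, np.float64(1.23))
posttop 125.71852670666388
(array([509. ,  81.3]), 193, np.float64(7.09)) (array([507.4,  80.1]), 28.6, 207, array([497.6,  69.2, 106.7]))
None (array([576., 173.]), 0, np.float64(nan))
posttop Noneh.py:28: RuntimeWarning: Mean of empty slice.
  return np.round(s.x,1),len(Q),round(np.abs(s.fun).mean(),2)
  ret = ret.dtype.type(ret / rcount)
```

View pics/home.png

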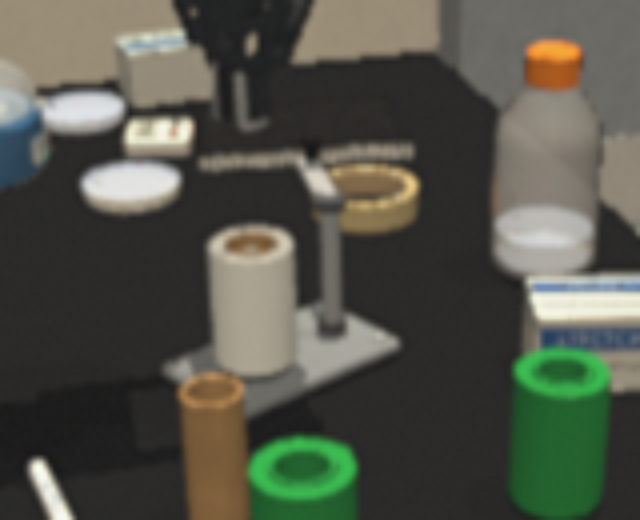

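The roll is home at (252,300) in the crop, with its top at about 107–108 mm. The keeper arm and knob at (318,165) are still open. Next I'll go over the knob with the fingers along its swing direction.

Emit:
move_arm --series '[[[20,-11,0],-0.17,0.53],[[45,-25,0],-0.34,0.53],[[70,-38,0],-0.51,0.53],[[90,-49,0],-0.68,0.53],[[101,-55,0],-0.85,0.53]]'

```text
time: 13.72
eef_pos: [575.6, 175.1, 365.1]
tool_rot: [-2.5, -1.899, 0.005]
ft_force: [0.5, -0.5, -0.8]
width: 40.3
grip_force: 0.0
```

Emit:
move_arm --series '[[[0,0,0],-0.13,0.53],[[0,0,0],-0.225,0.53],[[0,0,10],-0.225,0.53],[[0,0,10],-0.225,0.53]]'

```text
time: 14.22
eef_pos: [574.8, 174.1, 355.1]
tool_rot: [-2.279, -2.158, 0.006]
ft_force: [0.4, 0.5, -0.5]
width: 39.8
grip_force: 0.0
```

```bash
python3 -c "
from h import *
go([576,174,302])"
```

```text
t 14.22 tcp [574.8 174.1 355.1] yang -3.12 tilt z [-0.005 -0.001 -1.   ] F [ 0.4  0.5 -0.5] w 39.8 g 0.0 j6 0.16
shift [ 0.   1.5 53.1]
```

Emit:
move_arm --series '[[[0,1,20],0,0.53],[[0,1,40],0,0.53],[[0,1,52],0,0.53],[[0,1,53],0,0.77],[[0,1,53],0,0.77]]'

```text
time: 14.85
eef_pos: [576.7, 174.3, 304.8]
tool_rot: [2.279, 2.161, 0.001]
ft_force: [-0.9, -0.4, 0.2]
width: 19.5
grip_force: 0.0
```

```bash
cat > arc.py <<'E'
import sys; from h import *
post=np.array([572.9,112.5])
th=np.radians([float(x) for x in sys.argv[1:]])   # knob angles for each row
o=robot.observe(); go([0,0,302]); M=Ro.from_rotvec(o['tool_rot']).as_matrix()
ya=np.arctan2(M[1,1],M[0,1])
for t in th:
    p=np.r_[post+62*np.array([np.cos(t),np.sin(t)]),302]
    print(np.round(M.T@(p-o['eef_pos']),1), round(-(((t-np.pi/2)-ya+np.pi)%(2*np.pi)-np.pi),3))
E
python3 arc.py 94 102 110 118 126
```

```text
t 14.85 tcp [576.7 174.3 304.8] yang -3.05 tilt z [ 0.001  0.    -1.   ] F [-0.9 -0.4  0.2] w 19.5 g 0.0 j6 0.16
shift [-204.7 -566.6    2.3]
[-0.4 -8.1  2.8] -0.123
[ -2.  -16.6   2.8] -0.263
[ -4.8 -24.8   2.8] -0.402
[ -8.8 -32.5   2.8] -0.542
[-13.7 -39.6   2.8] -0.681
```

Emit:
move_arm --series '[[[-0.4,-8,2],-0.12,0.77],[[-2,-16.6,2],-0.26,0.77],[[-4.8,-24.8,2],-0.4,0.77],[[-8.8,-32.5,2],-0.54,0.77],[[-13.7,-39.6,2],-0.68,0.77]]'

```text
time: 15.48
eef_pos: [536.9, 162.7, 303.7]
tool_rot: [1.42, 2.798, 0.004]
ft_force: [1.6, -0.5, -1.0]
width: 19.6
grip_force: 0.6
```

```bash
python3 arc.py 134 142 150 158 166
```

```text
t 15.47 tcp [536.9 162.7 303.7] yang 36.18 tilt z [ 0.005  0.    -1.   ] F [ 1.6 -0.5 -1. ] w 19.6 g 0.6 j6 -0.54
shift [ 185.6 -529.4   -0.8]
[-0.4 -9.   1.7] -0.136
[ -2.2 -17.5   1.7] -0.276
[ -5.1 -25.6   1.6] -0.416
[ -9.1 -33.3   1.6] -0.555
[-14.2 -40.3   1.6] -0.695
```

The knob is being pushed with about 1.6 N, as expected.

Emit:
move_arm --series '[[[-0.4,-9,0.5],-0.14,0.77],[[-2.2,-17.5,0.5],-0.28,0.77],[[-5.1,-25.6,0.5],-0.42,0.77],[[-9.1,-33.3,0.5],-0.56,0.77],[[-14.2,-40.3,0.5],-0.7,0.77]]'

```text
time: 16.1
eef_pos: [512.7, 127.5, 303.3]
tool_rot: [0.375, 3.115, 0.002]
ft_force: [1.4, 0.5, -0.3]
width: 19.4
grip_force: 0.6
```

```bash
python3 arc.py 173 180 187 194 200 203 206 208
```

```text
t 16.1 tcp [512.7 127.5 303.3] yang 76.28 tilt z [ 0.004  0.001 -1.   ] F [ 1.4  0.5 -0.3] w 19.4 g 0.6 j6 -1.3
shift [ 467.8 -245.5   -1.1]
[-0.5 -7.6  1.3] -0.117
[ -1.9 -15.    1.2] -0.24
[ -4.1 -22.2   1.2] -0.362
[ -7.2 -29.1   1.2] -0.484
[-10.5 -34.7   1.2] -0.589
[-12.4 -37.4   1.3] -0.641
[-14.4 -39.9   1.3] -0.693
[-15.8 -41.6   1.3] -0.728
```

Emit:
move_arm --series '[[[-0.5,-7.6,0],-0.12,0.77],[[-1.9,-15,0],-0.24,0.77],[[-4.1,-22.2,0],-0.36,0.77],[[-7.2,-29.1,0],-0.48,0.77],[[-10.5,-34.7,0],-0.59,0.77]]'

```text
time: 16.73
eef_pos: [514.3, 91.3, 303.1]
tool_rot: [-0.545, 3.091, -0.0]
ft_force: [0.8, 1.3, -0.5]
width: 19.5
grip_force: 0.5
```

```bash
python3 arc.py 203 205.4 207 208.5 210
```

```text
t 16.73 tcp [514.3  91.3 303.1] yang 110.02 tilt z [ 0.003  0.    -1.   ] F [ 0.8  1.3 -0.5] w 19.5 g 0.5 j6 -1.96
shift [514.5  90.3  -0.6]
[-0.4 -3.3  1.1] -0.052
[-0.6 -5.9  1.1] -0.094
[-0.8 -7.6  1.1] -0.122
[-1.  -9.2  1.1] -0.148
[ -1.2 -10.9   1.1] -0.174
```

Emit:
move_arm --series '[[[-0.4,-3.3,0],-0.05,0.77],[[-0.6,-5.9,0],-0.094,0.77],[[-0.8,-7.6,0],-0.094,0.77],[[-0.8,-8.6,0],-0.094,0.77]]'

```text
time: 17.23
eef_pos: [517.6, 83.5, 302.5]
tool_rot: [-0.684, 3.065, -0.0]
ft_force: [-0.3, 1.1, 1.0]
width: 19.4
grip_force: 0.4
```

Emit:
move_arm --series '[[[0,-0.8,0],0,0.77],[[0,-1.5,0],0,0.77],[[0,-1.5,0],0,0.77]]'

```text
time: 17.6
eef_pos: [517.9, 82.6, 302.1]
tool_rot: [-0.685, 3.066, 0.002]
ft_force: [-0.8, 4.0, 2.9]
width: 19.6
grip_force: 2.1
```

Emit:
move_arm --series '[[[0,-1,-0.5],0,0.77],[[0,-1.5,-0.5],0,0.77],[[0,-1.5,-0.5],0,0.77]]'

```text
time: 17.98
eef_pos: [518.1, 82.0, 302.1]
tool_rot: [0.684, -3.066, -0.005]
ft_force: [-0.2, 8.4, 1.6]
width: 19.4
grip_force: 4.1
```

The force climbs to 8.4 N with hardly any motion, so the arm is at its stop. Backing off and rising.

Emit:
move_arm --series '[[[0,3,0],0,0.77],[[0,4,0],0,0.6],[[0,4,0],0,0.53],[[0,4,-20],0,0.53],[[0,4,-50],0,0.53]]'

```text
time: 18.6
eef_pos: [516.7, 84.0, 352.1]
tool_rot: [0.685, -3.063, -0.0]
ft_force: [0.5, -0.1, 0.3]
width: 40.4
grip_force: 0.0
```

Emit:
move_arm --series '[[[0,0,-50],0,0.53],[[50,0,-90],0,0.53],[[110,0,-90],0,0.53],[[110,0,-90],0,0.53]]'

```text
time: 19.1
eef_pos: [412.9, 37.0, 442.2]
tool_rot: [0.682, -3.062, -0.001]
ft_force: [0.3, -0.1, 0.1]
width: 40.6
grip_force: 0.0
```

```bash
python3 -c "
from h import *
go([0,0,0])
a=snap('side');b=snap('top');A=cloud(a);B=cloud(b)
for P in (A,B):
    print('knob',circ(P,128,150,(517,86),25),'rolltop',circ(P,103,110,(508,81),31),'core',circ(P,84,96,(455,-76),30),'jar',circ(P,45,60,(455,-283),50))
    m=(P[...,2]>112)&(P[...,2]<123)&(np.hypot(P[...,0]-530,P[...,1]-92)<60);Q=P[m];print(cv2.minAreaRect(Q[:,:2].astype(np.float32)))
cv2.imwrite('pics/end.png',cv2.resize(cv2.hconcat([a['frame'][110:270,150:330],b['frame'][130:290,120:300]]),(800,356))[:,:,::-1])"
```

```text
t 19.1 tcp [412.9  37.  442.2] yang 115.09 tilt z [-0.004 -0.    -1.   ] F [ 0.3 -0.1  0.1] w 40.6 g 0.0 j6 -2.19
shift [387.8 140.8 444. ]
knob (array([518.1,  83.9]), 7.4, 36, array([517.1,  81.4, 136.9])) rolltop (array([509.4,  80.3]), 29.2, 115, array([506.1,  69.5, 106.1])) core (array([451.6, -73.5]), 19.6, 83, array([451.8, -79.7,  87.8])) jar None
((539.7939453125, 94.43769073486328), (94.91442108154297, 21.29961395263672), 24.66192054748535)
knob (array([517. ,  84.7]), 6.3, 25, array([517.5,  83.7, 143.9])) rolltop (array([521.2,  80.2]), 24.1, 76, array([526.1,  70.8, 106.8])) core (array([450.1, -74. ]), 18.3, 59, array([451.3, -74.8,  89.5])) jar (array([ 436.2, -284.6]), 32.8, 174, array([ 436.1, -286.4,   53.6]))
((548.1950073242188, 102.0064926147461), (75.91458892822266, 22.88282012939453), 21.639894485473633)
```

View pics/end.png

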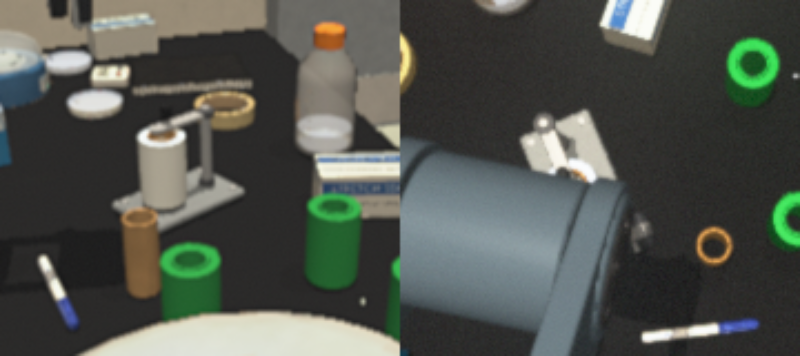

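The keeper arm lies over the seated roll at (165,130) in the side view. The knob measures (517,84) against an expected (517,86), the core and jar are unmoved, and the robot is clear. Handing in.

```bash
python3 -c "
from h import *
print(robot.close_job())"
```

```text
the job is handed in; nothing more can be done
None
```

The job is handed in at about 19 s of the 61 s allowed: the white roll was let go on the catches, pressed home on its seat, and the keeper arm swung over it to its stop, with the core and jar left where they were.

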